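# Clear and pop open the bead case

## Task

A bracelet sizing ring is lying on the lid of the larger bead case. With a fingertip slide it, without picking it up, across onto the shallow tray beside the lid so that it lies flat and wholly on the tray, then press down the lid's front edge until the catch lets go, and take the finger away so that the lid springs up ajar. Leave the small case shut and everything else where it is.

Things in the scene. Friction and masses are not known exactly. Their poses are not given: they have to be found in the camera images.
- case: the larger bead case, fixed, dark wood, 180 (x) x 310 (y) x 75 mm high; origin at the centre of its underside, z up; +x points to its hinge side (away from the robot, within 0.25 rad), +y to its tray side. The light wood lid covers y -155 to +20 mm, x -90 to +85 mm; its flat top is 75 mm above the table
- tray_mid (a point): middle of the grey felt tray floor on the larger case, 73.5 mm above the table (1.5 mm below the lid's top), at case x 0, y +87; axes as case. The floor spans case y +24 to +150 mm, x -85 to +85 mm, with a lip 6 mm high and 5 mm thick on its three outer sides; no lip towards the lid, only a 4 mm gap
- case_lid (a joint): angle of the larger lid about its hinge at the back (case x +85 mm): 0 = shut and caught, positive = open; the spring lifts it to its stop at 0.45 rad (front edge 75 mm higher). It can be pressed in to a hard stop at -0.035 rad (front edge 6 mm down); the catch lets go about 4 mm down and does not catch again
- case_press (a point): the point on top of the larger lid to press, 14 mm behind the middle of its front edge, on a slightly darker wooden strip 12 x 34 mm; moves with the lid. Pressing here takes 2 to 3 N up to the hard stop; the lid follows the finger up when it withdraws
- ring: the sizing ring to slide: white plastic, outside diameter 70 mm, open hole 50 mm, 20 mm high, 50 to 100 g, lying flat on the larger lid; origin at the centre of its underside, z up
- small_case: the small bead case, fixed, same make but without tray, 130 x 120 x 75 mm high; origin at the centre of its underside; stands left or right of the larger one
- small_case_lid (a joint): angle of the small case's lid, same kind of catch: 0 = shut; leave it shut
- small_ring: bystander: white ring, outside diameter 48 mm, 16 mm high, lying on the small case's lid; origin at its underside
- spare_ring: bystander: white ring, outside diameter 80 mm, 20 mm high, lying on the table; origin at its underside
- jar: bystander: clear jar with steel cap, diameter 48 mm, 70 mm high, behind the larger case; origin at its underside
- tin: bystander: tin, diameter 52 mm, 50 mm high, behind the small case; origin at its underside
- awl: bystander: awl with a wooden handle, about 165 mm long, 17 mm high, lying on the table

How it is judged:
By the outcome, as a careful person would: the job done as asked, in the order asked, and still so for the second after the job is handed in, with the robot touching nothing.
It also fails if it takes over 48 s, if anything falls off the work surface, if the arm or the gripper's body presses on something with over 40 N, if the wrist force passes 120 N, or if a joint passes its speed limit or range.

## Robot

A 6-joint arm with a two-finger parallel gripper is mounted at the origin on the work surface. World frame = base frame: x ahead of the robot, y to its left, z up, the work surface at z = 0. Lengths are in m, angles in degrees, forces in N, time in s.
With the tool pointing down it reaches from about 0.325 to 0.775 m from the base axis. Payload 5.5 kg.
Tool frame: the origin (TCP) lies at the centre of the arm's flange, where the gripper is bolted on; the fingertips stand 182 mm ahead of it and the grasp point (between the pads) lies 163 mm ahead of it; z points along the fingers, y is the line along which they close (so a half turn about z gives the same grasp; the last joint's range is limited). The gripper opens to 88 mm and grips with 3 to 60 N. Pads are 20 mm wide; open, the fingers measure 115 mm over their backs; the gripper's body (75 mm by 178 mm) begins 61 mm behind the grasp point.
Start: joints at [-69.024, 5.22, 70.514, -0, 104.267, -3.249], TCP at [0.246, -0.547, 0.405] pointing down, gripper open.
Joint ranges: [-164.24, 164.24], [-49.07, 125.15], [9.68, 141.18], [-86.29, 266.29], [3.28, 154.24], [-151.56, 151.56]. Speed limits (degrees/s): [147.25, 147.25, 172.46, 180, 180, 180].

## Interface

Orientations are given as [roll, pitch, yaw] about the fixed x, y, z axes, in that order (R = Rz(yaw) Ry(pitch) Rx(roll)).
In Python, from station import r gives the robot as it stands. The module is installed in compiled form; this text tells all that it offers. Calls block until the motion is done:
- r.reach(position, orientation): joint-space move of the TCP to a pose.
- r.servo_line(position, rotation=None, speed=0.15): straight line of the TCP; rotation=None keeps the orientation; speed is the mean speed in m/s.
- r.move_joints(angles): joint-space move.
- r.let_go() and r.grab(squeeze=None): open the fingers fully, or close them until they stop; squeeze is the grip in N (None keeps the last).
- r.wait(seconds).
- r.inverse_kinematics(position, orientation): joint angles nearest the present ones, or None.
- r.sense(): the state.
- r.snapshot(name): name is "scene" or "top"; returns a dict with "frame" (384x512x3 uint8, red, green, blue), "fx", "fy", "cx", "cy" (pixels), "R" (3x3) and "t" (3): a world point X has camera coordinates R X + t. Camera axes: x right, y down, z forward; pixel columns grow to the right and rows downward; lengths in m; the calibration is good to about 2 mm. A picture is of the moment at which its call begins. There is no depth.
A pose or a line that the arm cannot do raises r.IKError and nothing moves.
- r.hand_in(): hands the job in; it is judged then, once.
The state is a dict: "clock": time; "joints": joint angles; "joint_vel": joint speeds; "joint_torque": joint torques, N m; "tcp_pos": TCP position; "orientation": TCP orientation; "contact_force": force on the tool from outside, world axes, zero at the start; "torque": the same for the moment, N m; "opening": finger opening in m; "gripper_force": force on a finger pad.
Only numpy, scipy, OpenCV 4.12 (cv2) and the standard library are available. Lean on these libraries where they do the work, as an engineer would, in place of code of your own. Each camera call takes 0.05 s, during which the arm holds its last target. There are 200 camera calls.

## Working session

There is one attempt and no reset: what is moved stays moved. The work goes in short steps, each a Python script; the robot and the scene stay as the last script left them, time stands still between calls to the robot, and variables do not carry over. Pictures are saved under pics/ and viewed, at most 10 in all, crops included, and the job is handed in when it is done.

```bash
mkdir -p pics; python3 - <<'E'
from station import r
import cv2,json
for n in("top","scene"):
    s=r.snapshot(n);cv2.imwrite(f"pics/{n}0.png",s["frame"][:,:,::-1])
    print(n,s["fx"],s["fy"],s["cx"],s["cy"],s["R"],s["t"])
print(r.sense())
E
```

```text
top 410.8272719942328 410.8272719942328 250.4806248904609 180.61752330215063 [[ 0.00439975 -0.99995859  0.00796583]
 [-0.99715691 -0.00498638 -0.07518801]
 [ 0.07522462 -0.00761237 -0.99713756]] [-0.01146759  0.52034937  0.97965688]
scene 398.8558884259196 398.8558884259196 255.25873729859975 197.56706393280817 [[ 0.54523424  0.83810694  0.01721586]
 [ 0.6200904  -0.38941265 -0.68106218]
 [-0.56409886  0.38201381 -0.73202317]] [-0.29765301 -0.26324762  1.3611291 ]
{'clock': 0.1, 'joints': array([-6.90232096e+01,  5.25703152e+00,  7.05723142e+01, -1.88297154e-04,
        1.04266585e+02, -3.24787317e+00]), 'joint_vel': array([-0.03506604, -0.11390377, -0.15095758, -0.02162681,  0.03993184,
        0.10288223]), 'joint_torque': array([ 2.68847056e-03, -4.47858167e+01, -4.07569742e+01,  7.00331829e-02,
        2.84607155e-02, -1.13143878e-04]), 'tcp_pos': array([ 0.24621294, -0.54721075,  0.40366439]), 'orientation': array([-1.79904213e+02, -5.25274228e-03,  2.42246129e+01]), 'contact_force': array([-0.85859484, -0.42807195, -0.20909134]), 'torque': array([-0.01121184,  0.01538552, -0.03027853]), 'gripper_force': 0.0, 'opening': 0.08780588053995243}
```

View pics/top0.png

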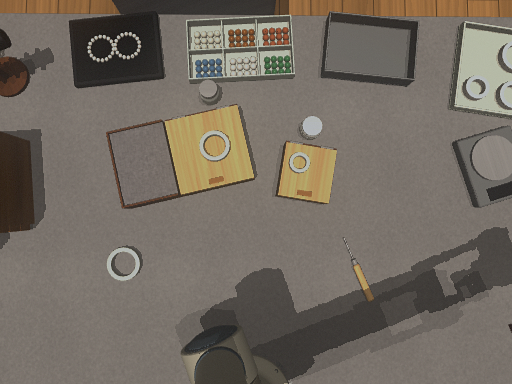

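View pics/scene0.png

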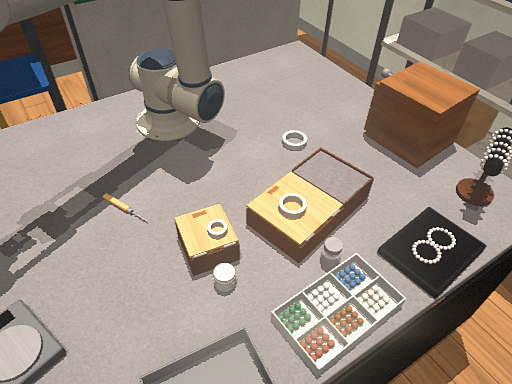

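```bash
cat >h.py <<'E'
import numpy as np,cv2
from station import r
def ray(s,uv,z):
    uv=np.atleast_2d(uv).astype(float)
    d=np.c_[(uv[:,0]-s["cx"])/s["fx"],(uv[:,1]-s["cy"])/s["fy"],np.ones(len(uv))]@s["R"]
    o=-s["R"].T@s["t"]; return (o+d*((z-o[2])/d[:,2])[:,None])[:,:2]
def contours(m): return sorted(cv2.findContours(m.astype(np.uint8),cv2.RETR_CCOMP,cv2.CHAIN_APPROX_NONE)[0],key=cv2.contourArea,reverse=True)
E
python3 - <<'E'
from h import *
s=r.snapshot("top");f=s["frame"];hsv=cv2.cvtColor(f,cv2.COLOR_RGB2HSV)
H,S,V=[hsv[:,:,i].astype(int) for i in range(3)]
wood=(H>8)&(H<28)&(S>80)&(V>120); wood[:95]=0; wood[210:]=0;wood[:,:100]=0;wood[:,350:]=0
for c in contours(wood)[:2]:
    b=cv2.boxPoints(cv2.minAreaRect(c)); p=ray(s,b,.075)
    print("lid",b.round(1).tolist(),p.round(4).tolist(),np.linalg.norm(np.diff(p,axis=0),axis=1),p.mean(0))
    print(np.degrees(np.arctan2(*(np.roll(p,-1,0)-p).T[::-1])))
white=(S<45)&(V>165)
for c in contours(white):
    (u,v),w,h=(*cv2.minAreaRect(c)[:2],0)
    if cv2.contourArea(c)>60 and 90<v<290 and u<350: print("white",u,v,w,ray(s,(u,v),.095),ray(s,(u,v),.02))
g=cv2.resize(f[95:215,95:345],None,fx=3.2,fy=3.2,interpolation=cv2.INTER_CUBIC)
cv2.imwrite("pics/crop.png",g[:,:,::-1])
E
```

```text
lid [[163.5, 121.0], [237.0, 104.0], [253.89999389648438, 177.1999969482422], [180.39999389648438, 194.10000610351562]] [[0.6539, 0.1936], [0.695, 0.0236], [0.5242, -0.0164], [0.4844, 0.1516]] [0.1749383  0.17547241 0.17265091] [0.58939195 0.08810853]
[ -76.41304708 -166.8275359   103.32355957   13.92146425]
lid [[277.20001220703125, 194.5], [286.1000061035156, 141.5], [337.29998779296875, 150.10000610351562], [328.5, 203.10000610351562]] [[0.4845, -0.0701], [0.6074, -0.0906], [0.5882, -0.2093], [0.4655, -0.1876]] [0.12461911 0.1201823  0.12455905] [ 0.53640087 -0.13938774]
[ -9.48515421 -99.23110348 169.96871951  80.80307497]
white 123.0 264.0 (32.0, 32.0) [[0.32857945 0.27236796]] [[0.31908124 0.29466134]]
white 214.0 145.0 (28.0, 30.0) [[0.59507991 0.07441503]] [[0.60728209 0.08058966]]
white 122.5 263.5 (25.45584487915039, 26.870054244995117) [[0.32966671 0.27350015]] [[0.32025703 0.29588572]]
white 213.75001525878906 144.75 (23.33452033996582, 24.041629791259766) [[0.59564742 0.07498635]] [[0.60789581 0.08120749]]
white 299.5 161.5 (19.0, 19.0) [[ 0.55856466 -0.11896834]] [[ 0.5677935  -0.12854039]]
white 312.0 125.0 (18.0, 18.0) [[ 0.64226368 -0.1478082 ]] [[ 0.6583079  -0.15972859]]
white 299.3000183105469 161.90000915527344 (14.758047103881836, 14.758047103881836) [[ 0.55765309 -0.11851211]] [[ 0.56680771 -0.12804701]]
```

View pics/crop.png

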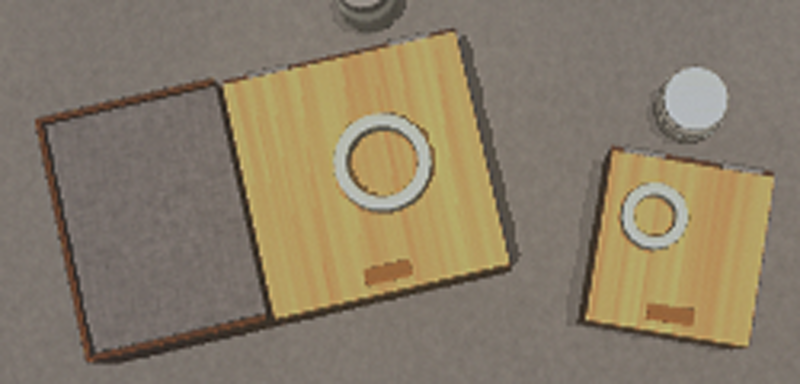

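Case: origin (0.576, 0.154), yaw 13.4°. The lid measures 175 x 174 mm, which matches its given size. The ring lies at case (0, -82) mm. I'll put the closed finger into the ring's hole and drag from there.

```bash
cat >>h.py <<'E'
YAW=13.4; c,s_=np.cos(np.radians(YAW)),np.sin(np.radians(YAW)); O=np.array([.5761,.1544])
O3=[180,0,YAW]
def W(x,y,ztip): return [O[0]+c*x/1e3-s_*y/1e3,O[1]+s_*x/1e3+c*y/1e3,ztip+.182]
def st(t):
    q=r.sense();print(t,round(q["clock"],2),q["tcp_pos"].round(4)-[0,0,.182],q["orientation"].round(1),q["contact_force"].round(2),round(q["opening"],4))
    return q
def pic(n,out):
    s=r.snapshot(n);cv2.imwrite("pics/"+out,s["frame"][:,:,::-1]);return s
E
python3 - <<'E'
from h import *
r.grab(5); r.reach(W(0,-82,.16),O3); st("above"); print(W(0,-82,.16))
r.servo_line(W(0,-82,.105),speed=.1); st("low"); pic("scene","low.png")
f=cv2.imread("pics/low.png")[120:270,180:380];cv2.imwrite("pics/lowc.png",cv2.resize(f,None,fx=4,fy=4,interpolation=cv2.INTER_CUBIC))
E
```

```text
above 4.03 [0.5952 0.0738 0.1601] [180.   -0.   13.3] [ 1.49 -0.82 -0.72] 0.0002
[np.float64(0.5951033280865209), np.float64(0.07463237798682948), 0.34199999999999997]
low 4.72 [0.5952 0.0746 0.1054] [180.   -0.   13.4] [-0.57  0.02  0.51] 0.0003
```

View pics/lowc.png

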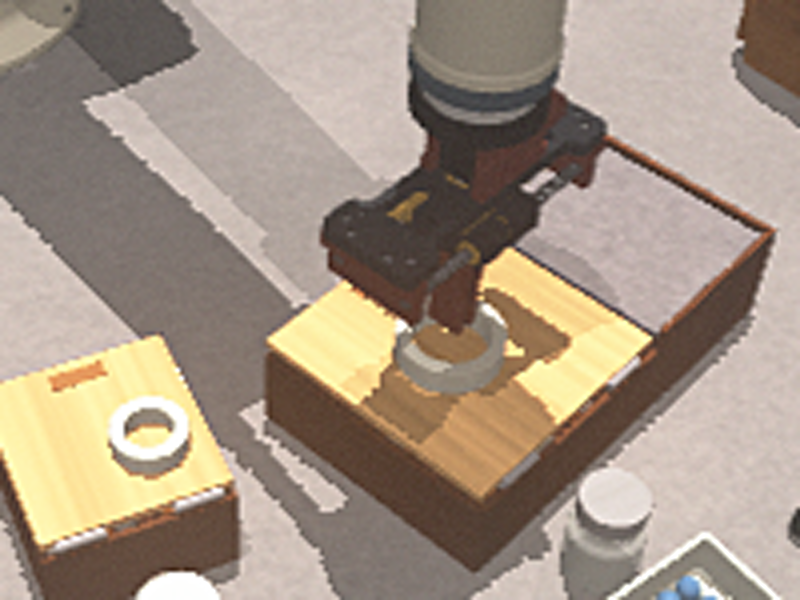

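The fingertip (crop pixel 460,328) is over the hole, whose centre is near (450,340), and 10 mm above the ring. I'll lower it, slide the ring and back off.

```bash
python3 - <<'E'
from h import *
r.servo_line(W(0,-82,.083),speed=.04); q=st("in")
if abs(q["contact_force"][2])<4:
    r.servo_line(W(0,-74,.083),speed=.02);st("touch")
    r.servo_line(W(0,96,.082),speed=.045);st("slid")
    r.servo_line(W(0,87,.082),speed=.04);st("back")
    r.servo_line(W(0,87,.16),speed=.1)
    r.servo_line(W(-76,-67.5,.16),speed=.15);st("up")
    pic("top","slid_top.png");pic("scene","slid_sc.png")
    a=cv2.imread("pics/slid_top.png")[80:290,80:345];b=cv2.imread("pics/slid_sc.png")[110:320,160:400]
    cv2.imwrite("pics/slid.png",np.hstack([cv2.resize(a,(400,317)),cv2.resize(b,(400,317))]))
E
```

```text
in 5.47 [0.5951 0.0746 0.083 ] [-180.     0.    13.4] [0.42 0.58 0.46] 0.0004
touch 6.03 [0.5932 0.0826 0.0831] [180.   -0.   13.4] [0.76 0.08 1.18] 0.0005
slid 9.95 [0.5539 0.2477 0.082 ] [180.   -0.   13.4] [-0.04 -0.18  0.52] 0.0002
back 10.32 [0.556  0.2387 0.0819] [-180.     0.    13.4] [ 0.49  0.11 -0.24] 0.0003
up 12.56 [0.5179 0.0716 0.1599] [-180.     0.    13.4] [0.19 0.28 0.26] 0.0004
```

View pics/slid.png

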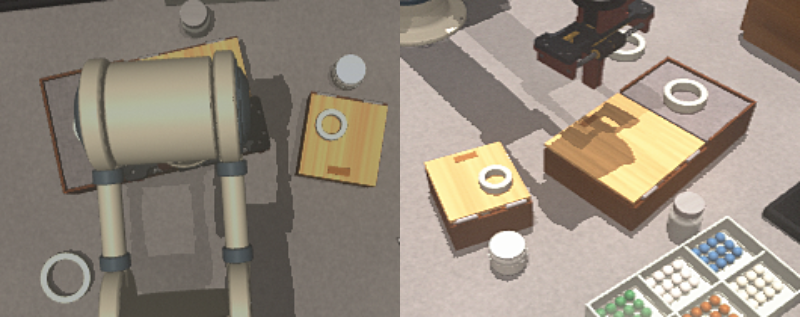

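The ring lies on the tray at crop pixel (685,95). I'll measure its position, then press the lid.

```bash
python3 - <<'E'
from h import *
s=r.snapshot("scene");h=cv2.cvtColor(s["frame"],cv2.COLOR_RGB2HSV)
m=(h[:,:,1]<50)&(h[:,:,2]>130);m[:,:305]=0;m[:155]=0;m[192:]=0;m[:,355:]=0
c0=contours((m))[0];u,v,w,hh=cv2.boundingRect(c0)
p=ray(s,(u+w/2,v+hh/2),.0835)[0]-O;print("ring box",u,v,w,hh,"case mm",1e3*np.array([c*p[0]+s_*p[1],-s_*p[0]+c*p[1]]))
r.servo_line(W(-76,-67.5,.078),speed=.08);st("near")
for z in(.0745,.0725,.071,.070,.0692):
    r.servo_line(W(-76,-67.5,z),speed=.015);r.wait(.1);q=st(z)
    if q["contact_force"][2]>9:break
r.servo_line(W(-76,-67.5,.19),speed=.05);st("off")
r.servo_line(W(-76,-67.5,.24),speed=.1)
r.reach([.30,-.40,.42],O3);st("clear")
pic("top","e_top.png");pic("scene","e_sc.png")
a=cv2.imread("pics/e_top.png")[80:290,80:345];b=cv2.imread("pics/e_sc.png")[110:320,160:400]
cv2.imwrite("pics/end.png",np.hstack([cv2.resize(a,(400,317)),cv2.resize(b,(400,317))]))
E
```

```text
ring box 305 155 50 37 case mm [-0.80849704 79.2204207 ]
near 13.88 [0.518  0.0711 0.0788] [ 1.80e+02 -1.00e-01  1.34e+01] [-0.71  0.17  0.59] 0.0005
0.0745 14.37 [0.518  0.0711 0.075 ] [ 1.80e+02 -1.00e-01  1.34e+01] [1.05 0.71 1.94] 0.0008
0.0725 14.75 [0.5179 0.0711 0.0726] [180.   -0.   13.4] [ 1.23 -0.21  2.29] 0.0009
0.071 15.1 [0.5178 0.0711 0.0709] [-180.     0.    13.4] [1.72 0.25 2.  ] 0.0007
0.07 15.45 [0.5178 0.0711 0.07  ] [180.    0.   13.4] [ 1.54 -0.1   2.68] 0.0002
0.0692 15.8 [0.5178 0.0711 0.0695] [180.   -0.   13.4] [0.24 0.02 5.92] 0.0007
off 18.37 [0.5178 0.0711 0.1898] [-180.     0.    13.4] [ 0.73  0.62 -0.44] 0.0002
clear 20.9 [ 0.3006 -0.3995  0.238 ] [-180.    -0.    13.5] [-0.28 -0.58 -0.03] 0.0003
```

View pics/end.png

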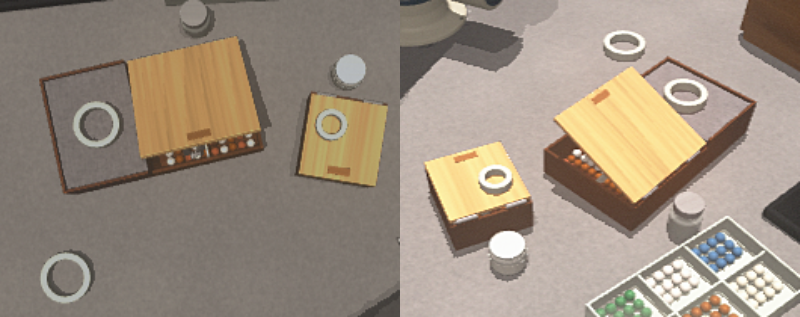

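The lid is ajar. The ring lies flat in the middle of the tray at (97,124) in the left crop, well clear of the lips and the lid. The small case is shut and the bystanders haven't moved.

```bash
python3 -c "
from station import r
print(r.hand_in())"
```

```text
the job is handed in; nothing more can be done
None
```

The ring was slid onto the tray and lies flat there, the larger lid was pressed until its catch let go and now stands ajar, nothing else moved in the final pictures, and the job was handed in at about 21 s; no verdict was shown.

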